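# Seal the magenta tank of the bulk ink unit

### The arm

A 6-joint arm with a two-finger parallel gripper is mounted at the origin on the work surface. World frame = base frame: x ahead of the robot, y to its left, z up, the work surface at z = 0. Lengths are in m, angles in degrees, forces in N, time in s.
With the tool pointing down it reaches from about 0.3 to 0.775 m from the base axis. Payload 14.6 kg.
Tool frame: the origin (TCP) lies midway between the tips of the shut fingers; the grasp point (between the pads) lies 19 mm behind it; z points along the fingers, y is the direction in which the jaws open and shut (so a half turn about z gives the same grasp; the last joint's range is limited). The gripper opens to 94 mm and grips with 3 to 60 N. Pads are 16 mm wide; open, the fingers measure 119 mm over their backs; the gripper's body (75 mm by 177 mm) begins 78 mm behind the grasp point.
Start: joints at [-71.826, 17.183, 87.147, -0, 75.671, -3.816], TCP at [0.206, -0.51, 0.205] pointing down, gripper open.
Joint ranges: [-173.82, 173.82], [-45.26, 126.66], [13.44, 144.39], [-59.66, 239.66], [0, 175.72], [-146.38, 146.38]. Speed limits (degrees/s): [127.2, 127.2, 147.25, 180, 180, 180].

### API

Orientations are given as a 3x3 rotation matrix whose columns are the frame's x, y, z axes.
In Python, from bench import r, optics, close_job, nets gives the robot as it stands. The module is installed in compiled form; this text tells all that it offers.
- The arm moves only by the shell command python3 -m inch 'ROWS' [FORCE]. ROWS is a JSON object of lists of equal length, an entry for each row: "translation": the shift along the tool's x, y, z in mm, a list of three; "twist": the turn about the tool's z in rad; "gripper": the gripper's target within -1 to 1 (fully open at 1, half-way at 0, shut at -1). In form: {"translation": [[tx, ty, tz], ...], "twist": [twist, ...], "gripper": [gripper, ...]}. A call has 1 to 8 rows; each row is the pose to reach, as a shift and turn from the pose commanded when the call began, along the tool's axes at that moment; what a row does not reach only later rows make up. A row lasts 1/8 s, in which the tool goes at most 62.5 mm and 10.7 degrees, less where a joint would pass 70% of its speed; a pose out of reach is approached as far as the arm can. A call with a gripper value outside its range is refused whole. The fingers move at their own pace and stop on an object; FORCE is the grip in N (left out, the last holds). Time passes only in rows, so rows that repeat a pose let the fingers close. It gives the time, the measured TCP pose, the force and the opening at its end, in the units of the state.
- r.observe(): the state, without advancing time (a new reading comes with each control period).
- optics.capture(name): name is "scene" or "top" or "wrist"; returns (picture, depth): 420x560x3 uint8, red, green, blue; 420x560 float32, m along the optical axis (not along the pixel's ray), 0 where there is no reading.
- optics.camera_info(name): a dict with "mtx" (3x3 intrinsics, pixels), "D" ([k1, k2, p1, p2, k3] as OpenCV has them; the pictures are not rectified), "R" (3x3) and "t" (3): a world point X has camera coordinates R X + t. Camera axes: x right, y down, z forward; pixel columns grow to the right and rows downward; lengths in m; the calibration is good to about 2 mm. A picture is of the moment at which its call begins: read the wrist's pose just before it. camera_info takes no time and is no camera call; for the wrist camera it gives the pose at the moment of the call.
- close_job(): hands the job in, once; it reports no verdict.
Trained networks look in the newest picture that a camera, given by its name, has taken for a name from the list of things; names that differ only in an ending like _2 or _b are one class to them, and where a whole thing is asked for, a point or a joint stands for the part that bears it (a point fixed in the world has none). Each returns a list of dicts, best first, with "conf" (0 to 1); they miss things now and then, are a little off and sometimes report something else, mostly with a low value. They report only what shows in the picture. A call takes as long as a camera call.
- nets.look_for(camera, name): "rect" ([left, top, right, bottom] in pixels, round what is visible of it).
- nets.masks_of(camera, name): "pixels" (420x560 bool, what is visible of it) and "rect" ([left, top, right, bottom] in pixels, round what is visible of it).
The state is a dict: "time_s": time; "qpos": joint angles; "dq": joint speeds; "effort": joint torques, N m; "tool_pos": TCP position; "ee_rot": TCP orientation; "wrist_force": force on the tool from outside, world axes, zero at the start; "moment": the same for the moment, N m; "gripper_width": opening from 0.0 (shut) to 1.0 (fully open).
Only numpy, scipy, OpenCV 4.12 (cv2) and the standard library are available. Lean on these libraries where they do the work, as an engineer would, in place of code of your own. Each camera call takes 0.05 s, during which the arm holds its last target.

### The job

The magenta tank of the printer's ink unit has just been refilled and its cap was only started on the thread. Slide the clear cover above that tank aside, screw the magenta cap down clockwise until its ratchet has clicked at least three times, and slide the cover fully shut again. Leave the other things on the desk where they are.

Things in the scene. Friction and masses are not known exactly. Their poses are not given: they have to be found in the camera images.
- ink_unit: The bulk ink unit: a fixed light-grey trough, 164 deep (x) x 486 long (y) x 160 high, 144 wide inside. Origin: centre of its underside, on the desk; x to its back, y along it (to the left for the robot at yaw 0), z up; turned by up to 0.2 rad. Two clear covers with aluminium edges shut its top, one per half; they slide one over the other. No cap can be reached while its half is covered
- magenta_tank: One of four tanks (black, cyan, magenta, yellow) that stand in the unit at its y = +175, +85, -85, -175 in any order, each with a round cap of its own colour on its centre (diameter 44, 26 high). Origin: centre of the tank's underside; axes parallel to the unit's. The tanks are 104 x 80; their flat shoulders lie 93 above the desk
- cover_left (a joint): The cover over the unit's +y half, in the upper track: 4 thick, 243 long, its top 156 above the desk. 0 = shut; grows as it slides towards the unit's -y, over the other cover; stop at 0.205 m. It slides with about 1.5 N and stays where it is left
- cover_right (a joint): The cover over the unit's -y half, in the lower track: 4 thick, 243 long, its top 149 above the desk. 0 = shut; grows as it slides towards the unit's +y, beneath the other cover; stop at 0.205 m. It slides with about 1.5 N and stays. Its tab cannot pass the left cover, so only one cover can be open at a time
- cover_left_tab (a point): Black pull tab of the left cover, an upright block 60 (unit's x) x 12 (unit's y, the sliding direction), its top 178 above the desk, 22 above its cover, at the cover's outer end: 223 from the unit's centre when shut. The point lies on its centre line, 10 below its top; axes parallel to the unit's
- cover_right_tab (a point): Black pull tab of the right cover: 60 x 12 and its top 178 above the desk, like the left one, but 29 above its own, lower cover; 223 from the unit's centre when shut. Fingertips must stay 158 or more above the desk to pass over the upper cover. The point lies on its centre line, 10 below its top; axes parallel to the unit's
- magenta_cap (a point): Centre of the magenta cap, an upright ribbed cylinder, diameter 44, 26 high, white mark on top; 121 above the desk when home, up to 3 higher when loose; cannot come off. Clockwise (from above) tightens. An outer shell drives an inner screw through a spring ratchet, and slips over it with a click every 24 degrees once the screw is home. Axes turn with the shell
- magenta_thread (a joint): How far the cap's inner screw is from home, rad: 0 = home on its seal, positive = unscrewed (counter-clockwise); starts at 1.0 to 2.3; rises 0.9 mm per rad. Turns at about 0.15 Nm. A click makes it spring back by up to 0.1 for a moment; turning the cap backwards unscrews it
- magenta_click (a joint): How far the cap's outer shell has slipped clockwise over the ratchet, rad: about 0 until the screw is home; the first click comes near 0.15, the second near 0.55, the third near 0.97, and so on every 0.42; does not run back. Slipping takes 0.3 rising to about 0.6 Nm (a firm grip, 30 N or more), and at each click the torque drops suddenly
- refill_magenta_mid (a point): Refill bottle with magenta ink and a dark nozzle, standing, diameter 54, height 158, 220 g; the point is its centre
- refill_black_mid (a point): Refill bottle with black ink and a dark nozzle, standing, diameter 54, height 158, 220 g; the point is its centre
- mug_mid (a point): White mug, diameter 80, height 92; the point is on its axis half-way up
- water_bottle_mid (a point): Clear water bottle with a blue cap, diameter 62, height 199; the point is on its axis, 100 up
- stapler_mid (a point): Red and black stapler, 130 x 34 x 44; the point is its centre
- mouse_mid (a point): Black and red computer mouse, 104 x 60 x 34; the point is its centre
- rubber_stamp_mid (a point): Rubber stamp with a wooden knob, 60 x 28 x 72 high; the point is its centre

How it is judged (in metres and radians):
On the way, in this order (a step that is already met when the one before it is completed fails the run):
1. a cover of the ink unit is slid open, by 10 cm or more (value of joint any of cover_left, cover_right above 0.1 m), for 0.1 s.
2. the magenta cap is screwed home and its ratchet has clicked at least three times (value of joint magenta_click above 1 rad and value of joint magenta_thread below 0.15 rad), for 0.1 s.
At the end, for the whole second after the job is handed in: The magenta cap is home (its screw within 0.15 rad of its seal) after at least three clicks (shell slipped by more than 1.0 rad), and both covers are shut (each within 8 mm of its closed stop) (all of step 2 and value of joint each of cover_left, cover_right below 0.008 m); the robot touches nothing.
It fails at once if a loose thing on the desk (refill bottle, mug, water bottle, stapler, mouse or stamp) is pushed by 5 cm or tipped over (distance of any of refill_magenta_mid, refill_black_mid, mug_mid, water_bottle_mid, stapler_mid, mouse_mid, rubber_stamp_mid from where it was at the start of the episode above 0.05 m).
It also fails if it takes over 72 s, if anything falls off the work surface, if the arm or the gripper's body presses on something with over 40 N, if the wrist force passes 120 N, or if a joint passes its speed limit or range.

## Working session

There is one attempt and no reset: what is moved stays moved. The work goes in short steps, Python scripts to look and compute and a shell command to move; the robot and the scene stay as the last step left them, time stands still between calls to the robot, and variables do not carry over. Pictures are saved under pics/ and viewed, and the job is handed in when it is done.

```bash
mkdir -p pics
python3 - <<'E'
from bench import r, optics, close_job, nets
import cv2
print(r.observe())
for n in ["scene","top"]:
    p,d=optics.capture(n); cv2.imwrite(f"pics/{n}0.png",p[:,:,::-1])
    i=optics.camera_info(n); print(n,i)
E
```

```text
{'time_s': 0.0, 'qpos': array([-7.18275750e+01,  1.72142446e+01,  8.71816665e+01, -1.07123272e-03,
        7.56705211e+01, -3.81569293e+00]), 'dq': array([ 0.03821278, -0.11061107, -0.01914843, -0.0171659 ,  0.00315587,
        0.01764822]), 'effort': array([-5.46589145e-04, -5.31802046e+01, -3.52736986e+01,  7.07854866e-02,
        2.43411813e-02, -9.38010339e-05]), 'tool_pos': array([ 0.20583679, -0.50973516,  0.2048895 ]), 'ee_rot': array([[ 9.27259796e-01,  3.74418386e-01, -3.78820715e-04],
       [ 3.74418573e-01, -9.27259150e-01,  1.09597817e-03],
       [ 5.90894015e-05, -1.15809400e-03, -9.99999328e-01]]), 'wrist_force': array([-0.72976464,  0.09604102, -0.032687  ]), 'moment': array([ 0.02618518, -0.02636153, -0.00593432]), 'gripper_width': 0.9970007011032949}
scene {'mtx': array([[397.424586  ,   0.        , 280.00200005],
       [  0.        , 397.424586  , 199.25053306],
       [  0.        ,   0.        ,   1.        ]]), 'D': array([0.00936318, 0.        , 0.        , 0.        , 0.        ]), 'R': array([[ 0.88662235,  0.46225107, -0.0149916 ],
       [ 0.29371131, -0.58780128, -0.75380589],
       [-0.35725966,  0.66393795, -0.65692612]]), 't': array([-0.37879661, -0.0421164 ,  1.47149633])}
top {'mtx': array([[492.61453256,   0.        , 280.48213868],
       [  0.        , 492.61453256, 200.93748365],
       [  0.        ,   0.        ,   1.        ]]), 'D': array([-0.16534241,  0.        ,  0.        ,  0.        ,  0.        ]), 'R': array([[ 1.25947861e-03, -9.99963714e-01, -8.42516826e-03],
       [-9.91595806e-01, -1.58898485e-04, -1.29374388e-01],
       [ 1.29368355e-01,  8.51730579e-03, -9.91560026e-01]]), 't': array([-0.01737573,  0.45285461,  1.72494775])}
```

View pics/scene0.png

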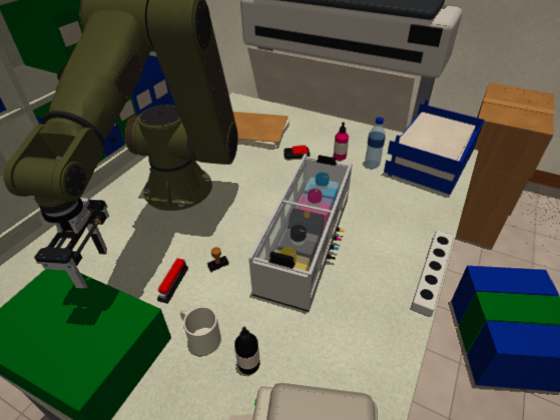

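View pics/top0.png

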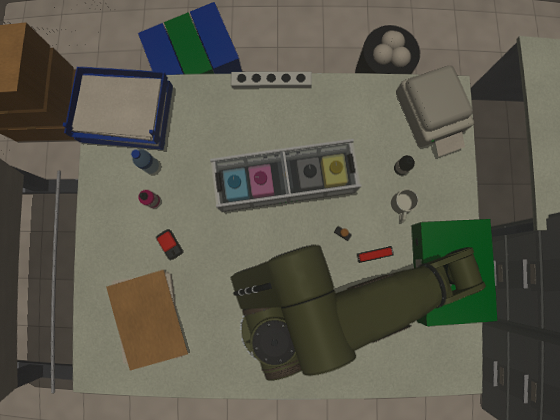

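The top view shows the unit spanning px (212-358, 143-210). The magenta cap is at about (261,178), inner position in the left (+y) half, so the left cover has to open. Its tab is at about (221,184). Next I'll measure these positions.

```bash
cat > h.py <<'E'
import numpy as np, cv2
from bench import r, optics, nets
def ray(info,uv):
    K,D,R,t=info['mtx'],np.array(info['D'],float),info['R'],info['t']
    n=cv2.undistortPoints(np.array([[uv]],float),K,D)[0,0]
    return -R.T@t, R.T@np.array([n[0],n[1],1.])
def onz(info,uv,z):
    o,d=ray(info,uv); return o+d*(z-o[2])/d[2]
def proj(info,X):
    rv=cv2.Rodrigues(info['R'])[0]
    return cv2.projectPoints(np.array(X,float).reshape(-1,3),rv,info['t'],info['mtx'],np.array(info['D'],float))[0][:,0]
def cloud(info,d,m):
    v,u=np.nonzero(m&(d>0)); n=cv2.undistortPoints(np.stack([u,v],1).astype(float)[:,None],info['mtx'],np.array(info['D'],float))[:,0]
    C=np.c_[n,np.ones(len(n))]*d[v,u][:,None]
    return (C-info['t'])@info['R']
E
python3 - <<'E'
from h import *
for c in ["top","scene"]:
    p,d=optics.capture(c); I=optics.camera_info(c)
    for n,z in [("cover_left_tab",.178),("cover_right_tab",.178),("magenta_cap",.135),("ink_unit",.16)]:
        for q in nets.masks_of(c,n)[:2]:
            m=q['pixels']; v,u=np.nonzero(m)
            P=cloud(I,d,m)
            print(c,n,round(q['conf'],2),q['rect'],m.sum(),(u.mean(),v.mean()),onz(I,(u.mean(),v.mean()),z).round(4),"cloud med",np.median(P,0).round(4),P.min(0).round(3),P.max(0).round(3)) if m.sum() else 0
            if n=="ink_unit": print(cv2.minAreaRect(np.stack([u,v],1).astype(np.float32)))
E
```

```text
top cover_left_tab 0.63 [214.7, 151.2, 290.1, 204.0] 3081 (np.float64(251.29600778967867), np.float64(177.42388834793897)) [0.5113 0.0776 0.178 ] cloud med [0.515  0.0794 0.1561] [ 0.429 -0.05   0.141] [0.603 0.209 0.186]
top cover_right_tab 0.96 [284.3, 142.6, 358.5, 186.9] 2738 (np.float64(321.0073046018992), np.float64(167.33966398831265)) [ 0.545  -0.1515  0.178 ] cloud med [ 0.5507 -0.1535  0.1491] [ 0.469 -0.275  0.136] [ 0.636 -0.036  0.185]
top ink_unit 0.66 [142.1, 189.8, 163.3, 207.9] 240 (np.float64(149.1625), np.float64(198.34583333333333)) [0.4445 0.421  0.16  ] cloud med [0.4524 0.4382 0.1027] [0.433 0.425 0.001] [0.482 0.466 0.16 ]
((149.0, 198.5), (19.969207763671875, 13.590154647827148), 33.690067291259766)
top ink_unit 0.6 [211.5, 140.3, 360.8, 210.9] 7755 (np.float64(285.1177304964539), np.float64(175.13900709219857)) [ 0.5221 -0.0334  0.16  ] cloud med [ 0.5235 -0.0331  0.1525] [ 0.419 -0.309 -0.011] [0.684 0.244 0.186]
((285.6336975097656, 175.45809936523438), (54.65653610229492, 146.6490478515625), 82.05652618408203)
scene cover_left_tab 0.62 [282.8, 156.4, 349.
[... 258 characters left out ...]
92660550459), np.float64(238.0290519877676)) [ 0.5663 -0.1875  0.178 ] cloud med [ 0.555  -0.1635  0.1479] [ 0.465 -0.273  0.143] [ 0.634 -0.026  0.179]
scene magenta_cap 0.25 [366.1, 118.1, 385.1, 168.2] 742 (np.float64(375.42722371967653), np.float64(143.84366576819406)) [0.6088 0.3983 0.135 ] cloud med [0.5984 0.4451 0.1011] [ 0.434  0.43  -0.2  ] [0.626 1.095 0.2  ]
scene ink_unit 0.77 [249.9, 153.8, 352.0, 311.8] 10013 (np.float64(300.83431538999304), np.float64(233.71307300509338)) [ 0.5704 -0.1488  0.16  ] cloud med [ 0.5582 -0.1353  0.1479] [ 0.35  -0.287 -0.006] [0.65  0.426 0.18 ]
((304.17425537109375, 230.30364990234375), (77.74734497070312, 160.07443237304688), 25.64100456237793)
```

Run:
```python
from h import *
for c in ["top","scene"]:
    p,d=optics.capture(c); I=optics.camera_info(c)
    big=cv2.resize(p,None,fx=1,fy=1)
    x0,y0,x1,y1=(205,135,365,215) if c=="top" else (245,140,360,310)
    s=4 if c=="top" else 3.5
    cv2.imwrite(f"pics/{c}_z.png",cv2.resize(p[y0:y1,x0:x1,::-1],None,fx=s,fy=s,interpolation=cv2.INTER_CUBIC))
    m=np.zeros(d.shape,bool); m[y0:y1,x0:x1]=1
    P=cloud(I,d,m)
    B=(abs(P[:,0]-.53)<.13)&(abs(P[:,1]+.035)<.29)
    Q=P[B&(P[:,2]>.135)&(P[:,2]<.166)]
    (cx,cy),(w,h),a=cv2.minAreaRect(Q[:,:2].astype(np.float32)); print(c,"rect",cx,cy,w,h,a)
    v=np.linalg.svd(Q[:,:2]-Q[:,:2].mean(0),full_matrices=False)[2][0]; print("pca yaw",np.arctan2(v[1],v[0])-np.pi/2)
    T=P[B&(P[:,2]>.168)]
    for side in (T[:,1]>-.03,T[:,1]<-.03):
        t=T[side]; print("tab",len(t),np.median(t,0),t.min(0),t.max(0))
```

```text
top rect 0.5326197147369385 -0.03333643078804016 0.16461841762065887 0.48880353569984436 7.999171257019043
pca yaw 0.14757513580948123
tab 71 [0.50280019 0.18713806 0.17647104] [ 0.43102396 -0.0297503   0.1680137 ] [0.5684189  0.19832195 0.18950728]
tab 74 [ 0.56216741 -0.25388077  0.17664281] [ 0.4674775  -0.26246963  0.16807926] [ 0.62911121 -0.0462065   0.18643209]
scene rect 0.5347591638565063 -0.032300353050231934 0.16713784635066986 0.4892290532588959 7.901576519012451
pca yaw -3.0096990475295993
tab 73 [0.50534106 0.18635422 0.17485428] [0.47664941 0.17667358 0.16812248] [0.53369422 0.19862605 0.18028838]
tab 129 [ 0.56810906 -0.25385261  0.17598454] [ 0.53713878 -0.26207499  0.16819862] [ 0.59615372 -0.24170147  0.17981731]
```

View pics/top_z.png

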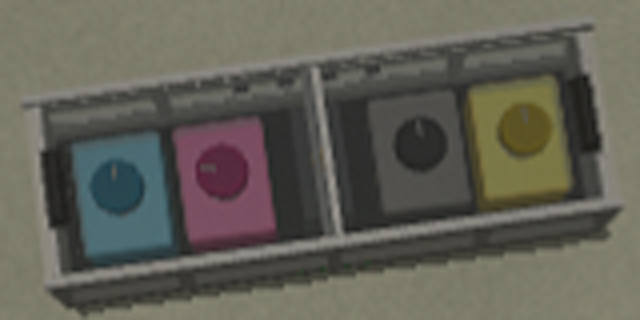

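View pics/scene_z.png

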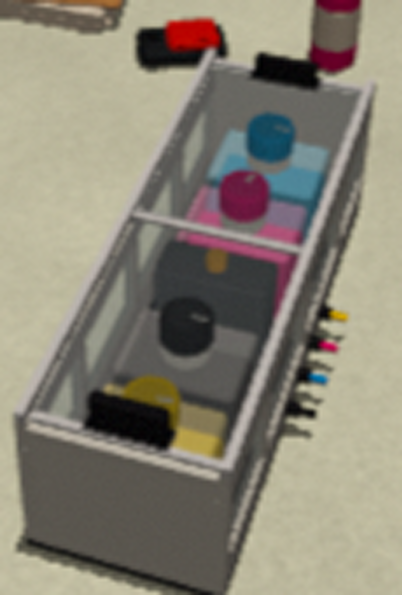

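Both cameras agree on the unit's centre, (0.5335, -0.033), and its yaw, 8°. The tabs then fall where the given sizes put them (predicted left tab (0.5025, 0.188), measured (0.503-0.505, 0.187)). I'll put the last joint on its negative side so the cap can be turned in one grip.

```bash
cat >> h.py <<'E'
C=np.array([.5335,-.033]); YAW=8.0
def U(x,y):
    a=np.radians(YAW); return C+np.array([np.cos(a)*x-np.sin(a)*y,np.sin(a)*x+np.cos(a)*y])
def rel(xy,z,yaw=None):
    s=r.observe(); R=s['ee_rot']; d=R.T@(np.array([*xy,z])-s['tool_pos'])*1000
    cur=np.degrees(np.arctan2(R[1,0],R[0,0]))
    print("target",xy,z,"shift mm",d.round(1),"yaw now",cur.round(2),"twist rad", None if yaw is None else np.radians(-((yaw-cur+180)%360-180)).round(4),"q6",s['qpos'][5].round(1),"t",round(s['time_s'],2))
E
python3 -c "
from h import *
rel(U(0,.223),.225,188); print(U(0,.085))"
```

```text
target [0.5024644  0.18782978] 0.225 shift mm [ 536.2 -536.   -19.6] yaw now 21.99 twist rad -2.8974 q6 -3.8 t 0.7
[0.52167029 0.05117279]
```

```bash
python3 -m inch '{"translation":[[60,-60,-20],[140,-140,-20],[210,-210,-20],[280,-280,-20],[350,-350,-20],[420,-420,-20],[490,-490,-20],[536,-536,-20]],"twist":[-0.18,-0.36,-0.54,-0.72,-0.9,-1.08,-1.26,-1.44],"gripper":[0,0,0,0,0,0,0,0]}' 20; python3 -c "
from h import *
rel(U(0,.223),.225,188)"
```

```text
time_s: 1.7
tool_pos: [0.4012, -0.0494, 0.2253]
ee_rot: [[-0.256, 0.967, 0.001], [0.967, 0.256, -0.0], [-0.001, 0.001, -1.0]]
wrist_force: [0.5, -0.9, -0.9]
gripper_width: 0.501
target [0.5024644  0.18782978] 0.225 shift mm [203.4 158.6   0.4] yaw now 104.83 twist rad -1.4516 q6 -27.0 t 1.7
```

```bash
python3 -m inch '{"translation":[[50,40,0],[100,79,0],[150,119,0],[203,158,0],[203,158,0],[203,158,0],[203,158,0],[203,158,0]],"twist":[-0.18,-0.36,-0.54,-0.72,-0.9,-1.08,-1.26,-1.44],"gripper":[0,0,0,0,0,0,0,0]}'; python3 -c "
from h import *
rel(U(0,.223),.225,188)"
```

```text
time_s: 2.7
tool_pos: [0.5028, 0.1848, 0.2249]
ee_rot: [[-0.992, -0.128, -0.0], [-0.128, 0.992, -0.0], [0.0, -0.0, -1.0]]
wrist_force: [-0.1, -0.9, 0.1]
gripper_width: 0.503
target [0.5024644  0.18782978] 0.225 shift mm [-0.   3.1 -0.1] yaw now -172.65 twist rad -0.0113 q6 -81.1 t 2.7
```

Run:
```python
from h import *
I=optics.camera_info("wrist"); p,d=optics.capture("wrist"); cv2.imwrite("pics/w1.png",p[:,:,::-1])
P=cloud(I,d,np.ones(d.shape,bool)); T=P[(P[:,2]>.168)&(P[:,2]<.184)&(abs(P[:,1]-.188)<.04)&(abs(P[:,0]-.5)<.06)]
print(len(T),np.median(T,0),T.min(0),T.max(0))
rel(U(0,.223),.162,188)
```

```text
1508 [0.49971338 0.18950957 0.17734384] [0.47214962 0.17995087 0.1682707 ] [0.53203792 0.19946044 0.17989922]
target [0.5024644  0.18782978] 0.162 shift mm [-0.   3.1 62.9] yaw now -172.12 twist rad -0.0022 q6 -81.6 t 2.75
```

View pics/w1.png

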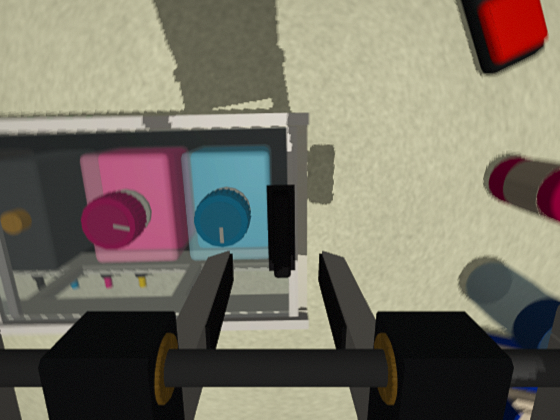

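The wrist view shows the tab at px (268-294, 185-275), between the fingertips at about (230,255) and (322,255). I'll go down and grip it.

```bash
python3 -m inch '{"translation":[[0,3,20],[0,3,45],[0,3,62],[0,3,62],[0,3,62],[0,3,62],[0,3,62],[0,3,62]],"twist":[0,0,0,0,0,0,0,0],"gripper":[0,0,0,0,-1,-1,-1,-1]}' 20; python3 -c "
from h import *
rel(U(0,.023),.162,188)"
```

```text
time_s: 3.75
tool_pos: [0.5026, 0.1878, 0.1632]
ee_rot: [[-0.993, -0.122, 0.001], [-0.122, 0.993, 0.0], [-0.001, 0.0, -1.0]]
wrist_force: [0.1, -0.7, 2.2]
gripper_width: 0.123
target [ 0.53029902 -0.01022383] 0.162 shift mm [  -3.3 -199.9    1.2] yaw now -173.0 twist rad -0.0174 q6 -80.4 t 3.75
```

```bash
python3 -m inch '{"translation":[[0,-15,0],[0,-40,0],[-1,-65,0],[-1,-90,0],[-2,-115,0],[-2,-140,0],[-2,-165,0],[-3,-185,0]],"twist":[0,0,0,0,0,0,0,0],"gripper":[-1,-1,-1,-1,-1,-1,-1,-1]}'; python3 -m inch '{"translation":[[0,-12,0],[0,-15,0],[0,-15,0]],"twist":[0,0,0],"gripper":[-1,-1,-1]}'; python3 -c "
from h import *
rel(U(0,.023),.162,188)"
```

```text
time_s: 4.75
tool_pos: [0.5288, 0.0031, 0.1633]
ee_rot: [[-0.993, -0.121, 0.002], [-0.121, 0.993, 0.0], [-0.003, 0.0, -1.0]]
wrist_force: [6.7, 2.7, -1.2]
gripper_width: 0.129
time_s: 5.12
tool_pos: [0.5308, -0.0116, 0.1633]
ee_rot: [[-0.993, -0.121, 0.003], [-0.121, 0.993, -0.0], [-0.003, -0.001, -1.0]]
wrist_force: [9.5, -0.7, -2.5]
gripper_width: 0.126
target [ 0.53029902 -0.01022383] 0.162 shift mm [0.4 1.4 1.3] yaw now -173.03 twist rad -0.0181 q6 -102.2 t 5.12
```

Cover open by about 200 mm. Next: release, rise, move over the cap, and turn the wrist back.

```bash
python3 -m inch '{"translation":[[0,-15,0],[0,-15,0],[0,-15,-25],[0,-15,-62]],"twist":[0,0,0,0],"gripper":[0.2,0.2,0.3,0.3]}'; python3 -c "
from h import *
rel(U(0,.085),.215,233)"
```

```text
time_s: 5.62
tool_pos: [0.531, -0.0261, 0.2249]
ee_rot: [[-0.993, -0.121, -0.002], [-0.121, 0.993, 0.0], [0.002, 0.0, -1.0]]
wrist_force: [0.1, 0.7, 0.8]
gripper_width: 0.582
target [0.52167029 0.05117279] 0.215 shift mm [-0.2 77.8  9.9] yaw now -173.03 twist rad -0.8034 q6 -103.7 t 5.62
```

```bash
python3 -m inch '{"translation":[[0,30,0],[0,60,5],[0,77,9],[0,77,9],[0,77,9],[0,77,9]],"twist":[-0.15,-0.3,-0.45,-0.6,-0.75,-0.75],"gripper":[0.4,0.4,0.4,0.4,0.4,0.4]}'
python3 - <<'E'
from h import *
I=optics.camera_info("wrist"); p,d=optics.capture("wrist"); cv2.imwrite("pics/w2.png",p[:,:,::-1])
P=cloud(I,d,np.ones(d.shape,bool))
hsv=cv2.cvtColor(p,cv2.COLOR_RGB2HSV)
for q in nets.masks_of("wrist","magenta_cap")[:2]:
    m=q['pixels']; Q=cloud(I,d,m); print(q['conf'],q['rect'],m.sum(),np.median(Q,0),Q.min(0),Q.max(0))
    t=Q[(Q[:,2]>.128)&(Q[:,2]<.142)]
    if len(t)>20: print(len(t),np.median(t[:,2]),cv2.minEnclosingCircle(t[:,:2].astype(np.float32)),(np.percentile(t,2,0)+np.percentile(t,98,0))/2)
rel(U(0,.085),.108,233)
E
```

```text
time_s: 6.38
tool_pos: [0.5222, 0.0505, 0.2159]
ee_rot: [[-0.644, -0.765, -0.0], [-0.765, 0.644, -0.0], [0.0, 0.0, -1.0]]
wrist_force: [0.5, -0.0, 0.0]
gripper_width: 0.699
0.75 [248.1, 189.8, 305.0, 249.0] 2584 [0.52010073 0.05001053 0.13505201] [0.49932741 0.03034283 0.09137708] [0.54843466 0.07311926 0.13710428]
2386 0.13513657285136813 ((0.5215254426002502, 0.05225001275539398), 0.022285060957074165) [0.52118366 0.05155794 0.13345022]
0.44 [0.0, 3.0, 290.7, 254.5] 49389 [ 0.54161826 -0.07509413  0.1555803 ] [ 0.45824291 -0.16789659  0.15122213] [0.61989566 0.00769628 0.1797595 ]
target [0.52167029 0.05117279] 0.108 shift mm [-1.000e-01  8.000e-01  1.079e+02] yaw now -130.25 twist rad -0.0568 q6 -138.2 t 6.47
```

View pics/w2.png

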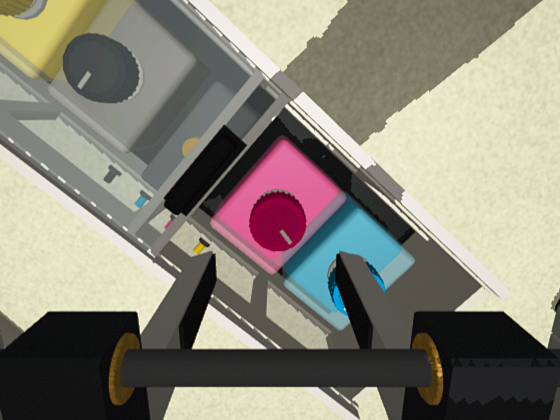

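The wrist view shows the magenta cap at px (277,220), uncovered. Its measured centre (0.5215, 0.052), top 0.135 and radius 22 mm agree with the given sizes. I'll go down and grip it.

```bash
python3 -m inch '{"translation":[[0,1,30],[0,1,60],[0,1,90],[0,1,111],[0,1,111],[0,1,111]],"twist":[0,0,0,0,0,0],"gripper":[0.4,0.4,0.4,0.4,0.4,0.4]}' 50;  python3 -m inch '{"translation":[[0,0,0],[0,0,0],[0,0,0],[0,0,0]],"twist":[0,0,0,0],"gripper":[-1,-1,-1,-1]}' 50; python3 -c "
from h import *
rel([.5215,.0518],.104,233); s=r.observe(); print(s['moment'],s['effort'])"
```

```text
time_s: 7.22
tool_pos: [0.522, 0.0516, 0.1059]
ee_rot: [[-0.644, -0.765, 0.001], [-0.765, 0.644, 0.0], [-0.001, -0.001, -1.0]]
wrist_force: [0.5, 0.4, -0.2]
gripper_width: 0.698
time_s: 7.72
tool_pos: [0.5215, 0.0519, 0.1052]
ee_rot: [[-0.643, -0.766, 0.0], [-0.766, 0.643, 0.0], [-0.0, 0.0, -1.0]]
wrist_force: [-3.1, 1.7, 4.3]
gripper_width: 0.461
target [0.5215, 0.0518] 0.104 shift mm [ 0.1 -0.1  1.2] yaw now -130.03 twist rad -0.0528 q6 -138.3 t 7.72
[0.48704004 0.38443198 0.07326535] [-1.21872034e+00 -5.04629230e+01 -3.13213170e+01 -5.26199341e-01
 -6.13366719e-01 -7.61586271e-03]
```

```bash
python3 -m inch '{"translation":[[0,0,0.1],[0,0,0.2],[0,0,0.3],[0,0,0.4],[0,0,0.5],[0,0,0.6],[0,0,0.7],[0,0,0.8]],"twist":[0.12,0.24,0.36,0.48,0.6,0.72,0.84,0.96],"gripper":[-1,-1,-1,-1,-1,-1,-1,-1]}' 50; python3 -c "
from h import *
rel([.5215,.0518],.104,233); s=r.observe(); print(s['moment'],s['effort'][5])"
```

```text
time_s: 8.72
tool_pos: [0.5215, 0.0522, 0.1043]
ee_rot: [[-0.996, 0.091, -0.0], [0.091, 0.996, 0.001], [0.0, 0.001, -1.0]]
wrist_force: [-3.2, 3.7, 4.2]
gripper_width: 0.458
target [0.5215, 0.0518] 0.104 shift mm [-0.1 -0.4  0.3] yaw now 174.76 twist rad -1.0164 q6 -83.1 t 8.72
[0.81549695 0.35516707 0.14778587] -1.8358426541090012
```

```bash
python3 -m inch '{"translation":[[0,0,0.1],[0,0,0.2],[0,0,0.3],[0,0,0.4]],"twist":[0.1,0.2,0.3,0.4],"gripper":[-1,-1,-1,-1]}' 50; python3 -c "
from h import *
s=r.observe(); print(s['moment'],s['effort'][5],s['qpos'][5])"
python3 -m inch '{"translation":[[0,0,0.1],[0,0,0.2],[0,0,0.2],[0,0,0.2]],"twist":[0.1,0.2,0.3,0.4],"gripper":[-1,-1,-1,-1]}' 50; python3 -c "
from h import *
s=r.observe(); print(s['moment'],s['effort'][5],s['qpos'][5])"
```

```text
time_s: 9.22
tool_pos: [0.5215, 0.0522, 0.1039]
ee_rot: [[-0.882, 0.471, 0.0], [0.471, 0.882, 0.001], [0.0, 0.001, -1.0]]
wrist_force: [-1.5, 4.0, 3.7]
gripper_width: 0.456
[0.92999116 0.3195212  0.1499263 ] -1.4876224100589752 -60.20786551495673
time_s: 9.72
tool_pos: [0.5216, 0.0523, 0.1039]
ee_rot: [[-0.629, 0.777, 0.0], [0.777, 0.629, 0.001], [0.0, 0.001, -1.0]]
wrist_force: [-1.0, 8.0, 4.7]
gripper_width: 0.463
[1.24065774 0.21513283 0.45428734] -1.3000473752617836 -37.303739883461354
```

The moment rose to 0.45 Nm, so the screw is home and the ratchet is loading. I'll continue in small steps and watch for the clicks.

```bash
M='import sys
from h import *
s=r.observe(); print("   Mz",s["moment"][2].round(3),"q6",s["qpos"][5].round(2))'
python3 -m inch '{"translation":[[0,0,0],[0,0,0]],"twist":[0.06,0.12],"gripper":[-1,-1]}' 50|tail -2; python3 -c "$M"
python3 -m inch '{"translation":[[0,0,0],[0,0,0]],"twist":[0.06,0.12],"gripper":[-1,-1]}' 50|tail -2; python3 -c "$M"
python3 -m inch '{"translation":[[0,0,0],[0,0,0]],"twist":[0.06,0.12],"gripper":[-1,-1]}' 50|tail -2; python3 -c "$M"
python3 -m inch '{"translation":[[0,0,0],[0,0,0]],"twist":[0.06,0.12],"gripper":[-1,-1]}' 50|tail -2; python3 -c "$M"
python3 -m inch '{"translation":[[0,0,0],[0,0,0]],"twist":[0.06,0.12],"gripper":[-1,-1]}' 50|tail -2; python3 -c "$M"
python3 -m inch '{"translation":[[0,0,0],[0,0,0]],"twist":[0.06,0.12],"gripper":[-1,-1]}' 50|tail -2; python3 -c "$M"
python3 -m inch '{"translation":[[0,0,0],[0,0,0]],"twist":[0.06,0.12],"gripper":[-1,-1]}' 50|tail -2; python3 -c "$M"
python3 -m inch '{"translation":[[0,0,0],[0,0,0]],"twist":[0.06,0.12],"gripper":[-1,-1]}' 50|tail -2; python3 -c "$M"
```

```text
wrist_force: [-1.5, 6.4, 5.3]
gripper_width: 0.458
   Mz 0.415 q6 -30.51
wrist_force: [-0.5, 5.7, 4.1]
gripper_width: 0.464
   Mz 0.331 q6 -23.62
wrist_force: [-0.2, 6.4, 4.9]
gripper_width: 0.461
   Mz 0.449 q6 -16.75
wrist_force: [-4.2, 4.4, 3.7]
gripper_width: 0.458
   Mz 0.26 q6 -9.88
wrist_force: [0.1, 6.5, 3.9]
gripper_width: 0.461
   Mz 0.408 q6 -3.0
wrist_force: [-0.3, 6.0, 3.0]
gripper_width: 0.462
   Mz 0.463 q6 3.88
wrist_force: [0.5, 5.1, 4.0]
gripper_width: 0.46
   Mz 0.45 q6 10.75
wrist_force: [1.1, 4.7, 3.1]
gripper_width: 0.46
   Mz 0.396 q6 17.61
```

```bash
cat > m.py <<'E'
from h import *
s=r.observe(); print("   Mz",s["moment"][2].round(3),"q6",s["qpos"][5].round(2))
E
a(){ python3 m.py; }
python3 -m inch '{"translation":[[0,0,0]],"twist":[0.08],"gripper":[-1]}' 50 >/dev/null;a
python3 -m inch '{"translation":[[0,0,0]],"twist":[0.08],"gripper":[-1]}' 50 >/dev/null;a
python3 -m inch '{"translation":[[0,0,0]],"twist":[0.08],"gripper":[-1]}' 50 >/dev/null;a
python3 -m inch '{"translation":[[0,0,0]],"twist":[0.08],"gripper":[-1]}' 50 >/dev/null;a
python3 -m inch '{"translation":[[0,0,0]],"twist":[0.08],"gripper":[-1]}' 50 >/dev/null;a
python3 -m inch '{"translation":[[0,0,0]],"twist":[0.08],"gripper":[-1]}' 50 >/dev/null;a
python3 -m inch '{"translation":[[0,0,0]],"twist":[0.08],"gripper":[-1]}' 50 >/dev/null;a
python3 -m inch '{"translation":[[0,0,0]],"twist":[0.08],"gripper":[-1]}' 50 >/dev/null;a
python3 -m inch '{"translation":[[0,0,0]],"twist":[0.08],"gripper":[-1]}' 50 >/dev/null;a
python3 -m inch '{"translation":[[0,0,0]],"twist":[0.08],"gripper":[-1]}' 50 >/dev/null;a
python3 - <<'E'
from h import *
p,d=optics.capture("wrist"); cv2.imwrite("pics/w3.png",p[:,:,::-1])
E
```

```text
Mz 0.257 q6 22.23
   Mz 0.188 q6 26.83
   Mz 0.417 q6 31.42
   Mz 0.464 q6 36.0
   Mz 0.686 q6 40.57
   Mz 0.205 q6 45.16
   Mz 0.314 q6 49.75
   Mz 0.5 q6 54.33
   Mz 0.411 q6 58.92
   Mz 0.294 q6 63.5
```

View pics/w3.png

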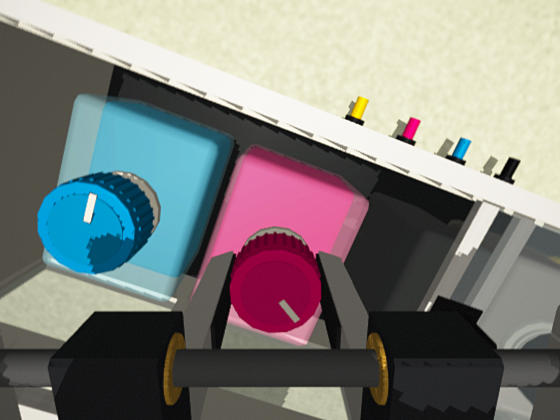

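The cap's mark is at (290,310). Its angle in the gripper is about 53°, against about 62° before, so the cap followed the grip almost without slip. After reaching home the shell has turned at least 1.6 rad, with sawtooth torque drops along the way. I'll release and check from above.

```bash
python3 -m inch '{"translation":[[0,0,0],[0,0,0],[0,0,-30],[0,0,-75],[0,0,-115],[0,0,-115]],"twist":[0,0,0,0,0,0],"gripper":[0.4,0.4,0.4,0.4,0.4,0.4]}' 20
python3 - <<'E'
from h import *
I=optics.camera_info("wrist"); p,d=optics.capture("wrist"); cv2.imwrite("pics/w4.png",p[:,:,::-1])
for q in nets.masks_of("wrist","magenta_cap")[:1]:
    m=q['pixels']; Q=cloud(I,d,m); t=Q[(Q[:,2]>.128)&(Q[:,2]<.142)]; print(q['conf'],q['rect'],np.median(t,0))
P=cloud(I,d,np.ones(d.shape,bool)); T=P[(P[:,2]>.168)&(P[:,2]<.184)&(abs(P[:,1]+.01)<.06)&(abs(P[:,0]-.53)<.06)]
print(len(T),np.median(T,0),T.min(0),T.max(0))
print(U(0,.018))
rel(U(0,.018),.225,188)
E
```

```text
time_s: 13.78
tool_pos: [0.5225, 0.0516, 0.2212]
ee_rot: [[0.88, 0.475, 0.005], [0.475, -0.88, -0.0], [0.004, 0.002, -1.0]]
wrist_force: [-0.1, 0.8, -0.6]
gripper_width: 0.697
0.69 [247.9, 190.6, 302.0, 246.7] [0.52389977 0.05397289 0.1337224 ]
779 [ 0.54973409 -0.00910335  0.17688231] [ 0.50189945 -0.01802581  0.16803421] [ 0.56205268 -0.00275884  0.17925005]
[ 0.53099488 -0.01517517]
target [ 0.53099488 -0.01517517] 0.225 shift mm [-23.2  63.4  -7.1] yaw now 28.32 twist rad -2.7869 q6 63.3 t 13.88
```

View pics/w4.png

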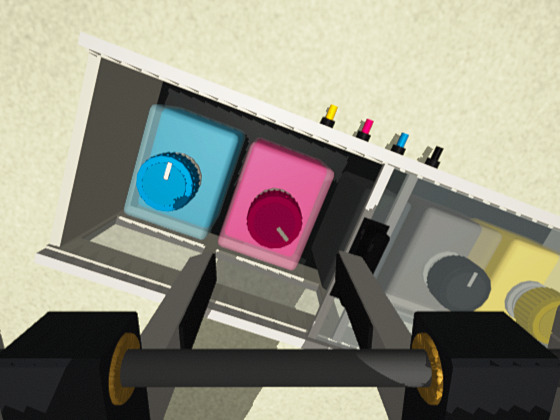

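The cap top is now at 0.1337, down from 0.135, which is its home height. The tab is at (0.532, -0.0105). I'll grip it with yaw 8° and slide the cover shut.

```bash
python3 -m inch '{"translation":[[-10,25,-4],[-22,60,-4],[-22,60,-4],[-22,60,-4],[-22,60,-4]],"twist":[0.12,0.24,0.35,0.36,0.36],"gripper":[0,0,0,0,0]}' 20;python3 -c "
from h import *
rel([.532,-.0105],.163,7.5)"
```

```text
time_s: 14.5
tool_pos: [0.5303, -0.0112, 0.2218]
ee_rot: [[0.991, 0.136, -0.001], [0.136, -0.991, 0.0], [-0.001, -0.0, -1.0]]
wrist_force: [-0.4, 0.0, -0.5]
gripper_width: 0.498
target [0.532, -0.0105] 0.163 shift mm [ 1.8 -0.5 58.8] yaw now 7.82 twist rad 0.0056 q6 77.0 t 14.5
```

```bash
python3 -m inch '{"translation":[[0,0,20],[0,0,45],[0,0,59],[0,0,59],[0,0,59],[0,0,59],[0,0,59],[0,0,59]],"twist":[0,0,0,0,0,0,0,0],"gripper":[0,0,0,0,-1,-1,-1,-1]}' 20;python3 -c "
from h import *
rel(U(0,.223),.163,7.5)"
```

```text
time_s: 15.5
tool_pos: [0.5307, -0.0117, 0.1638]
ee_rot: [[0.991, 0.133, 0.001], [0.133, -0.991, -0.0], [0.001, 0.0, -1.0]]
wrist_force: [-0.7, -0.8, 3.1]
gripper_width: 0.127
target [0.5024644  0.18782978] 0.163 shift mm [  -1.4 -201.5    0.8] yaw now 7.67 twist rad 0.0029 q6 77.1 t 15.5
```

```bash
python3 -m inch '{"translation":[[0,-15,0],[0,-40,0],[0,-70,0],[0,-100,0],[-1,-130,0],[-1,-160,0],[-1,-185,0],[-1,-198,0]],"twist":[0,0,0,0,0,0,0,0],"gripper":[-1,-1,-1,-1,-1,-1,-1,-1]}';python3 -m inch '{"translation":[[0,-3,0],[0,-6,0],[0,-6,0],[0,-6,0]],"twist":[0,0,0,0],"gripper":[-1,-1,-1,-1]}'; python3 -c "
from h import *
rel(U(0,.223),.163,7.5)"
```

```text
time_s: 16.5
tool_pos: [0.5026, 0.186, 0.1638]
ee_rot: [[0.991, 0.135, -0.0], [0.135, -0.991, -0.0], [-0.0, 0.0, -1.0]]
wrist_force: [-2.5, -3.0, 5.6]
gripper_width: 0.122
time_s: 17.0
tool_pos: [0.5022, 0.1889, 0.1637]
ee_rot: [[0.991, 0.133, -0.001], [0.133, -0.991, -0.003], [-0.001, 0.003, -1.0]]
wrist_force: [-4.2, -13.3, 8.2]
gripper_width: 0.126
target [0.5024644  0.18782978] 0.163 shift mm [0.1 1.1 0.7] yaw now 7.63 twist rad 0.0022 q6 99.2 t 17.0
```

The force along the slide rose to -13 N, so the cover is against its closed stop. I'll release and lift.

```bash
python3 -m inch '{"translation":[[0,3,0],[0,3,0],[0,3,0],[0,3,-30],[0,3,-80],[0,3,-130],[0,3,-170],[0,3,-170]],"twist":[0,0,0,0,0,0,0,0],"gripper":[0,0,0.1,0.1,0.1,0.1,0.1,0.1]}'
python3 - <<'E'
from h import *
for c in ["wrist","top"]:
    I=optics.camera_info(c); p,d=optics.capture(c); cv2.imwrite(f"pics/{c}5.png",p[:,:,::-1])
    P=cloud(I,d,np.ones(d.shape,bool))
    for y,x in((.188,.5025),(-.254,.5645)):
        T=P[(P[:,2]>.168)&(P[:,2]<.184)&(abs(P[:,1]-y)<.05)&(abs(P[:,0]-x)<.06)]
        if len(T): print(c,len(T),np.median(T,0),T.min(0),T.max(0))
print(r.observe()['wrist_force'])
E
```

```text
time_s: 18.0
tool_pos: [0.5034, 0.188, 0.3363]
ee_rot: [[0.991, 0.134, 0.005], [0.134, -0.991, 0.002], [0.005, -0.001, -1.0]]
wrist_force: [0.2, 0.7, -0.1]
gripper_width: 0.553
wrist 710 [0.50491765 0.19028793 0.17727582] [0.47388449 0.18069391 0.16869179] [0.53336272 0.1992849  0.17949121]
top 3 [0.52363041 0.19809968 0.17440914] [0.48770441 0.14837907 0.1685636 ] [0.52692177 0.19811821 0.17476923]
top 68 [ 0.56298293 -0.25399254  0.17687412] [ 0.53263519 -0.26423427  0.16805598] [ 0.59154693 -0.24507936  0.18373381]
[ 1.20574949 -1.06810682 -1.38904626]
```

View pics/wrist5.png

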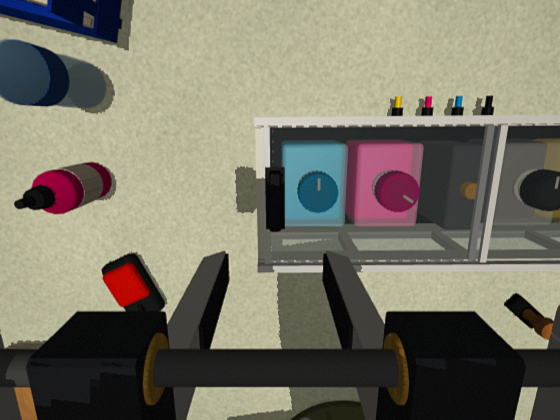

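View pics/top5.png

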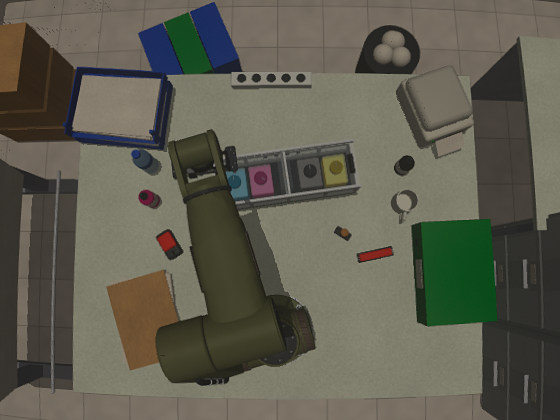

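```bash
python3 -c "
from bench import close_job
print(close_job())"
```

```text
the job is handed in; nothing more can be done
None
```

I opened the left cover by about 200 mm, screwed the magenta cap down in a single grip, and slid the cover shut again. The job was handed in at about 18 s of the 72 s allowed. No verdict is given, so these are my own checks:

- **Cap:** I turned it clockwise about 3.5 rad in total. The torque sat at 0.15 Nm on the thread, then rose to a sawtooth of about 0.2–0.7 Nm on the ratchet.
- **Clicks:** By estimate the shell slipped at least 1.6 rad after the screw was home; more than 1.0 was needed. I worked this out from the wrist angle and the white mark, which shifted about 9° in the grip, not by counting each click. My torque samples were too coarse to show every one.
- **Screw home:** The cap top measured 0.1337 m afterwards, down from 0.135 m. The home height is 0.134 m.
- **Covers:** The left cover was pushed against its closed stop with about 13 N. Its tab then measured y = 0.190, against 0.1895 at the start with the same camera. In the final top view the arm hid this tab, so that reading rests on the wrist camera alone. The right cover's tab has not moved.
- **Other things:** In the last pictures the desk objects look where they started, and the robot is clear of everything.

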